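Set up an injector spray check over the sample cups

TASK

Set up the spray check: set the two white sample cups down upright in the crate beyond the splash guard, each in an empty cell of its own (do not drop them in). Then take the fuel injector out of its stand and finish while still holding it still and upright, nozzle down, centred over the mouth of the taller cup, about 15 mm above the rim and never touching the cups. Carry everything over the splash guard, not round it, without touching it, and leave the can, bottle and wrench where they are.

Things in the scene. Friction and masses are not known exactly. Their poses are not given: they have to be found in the camera images.
- tall_cup: the taller of two white plastic sample cups: a straight round open cup, 52 mm outside diameter, 125 mm high, wall 3 mm, about 0.12 kg, loose, standing upright on the table on the robot's left of the guard. Origin: centre of its underside; z up its axis.
- tall_cup_mouth (a point): the centre of the taller cup's mouth, at rim height (125 mm above the cup's underside, on its axis; z along the axis).
- short_cup: the lower, wider of the two white cups: straight round open cup, 60 mm outside diameter, 100 mm high, wall 3 mm, about 0.12 kg, loose, upright on the table on the left of the guard. Origin: centre of its underside.
- injector: fuel injector, 114 mm long, 0.12 kg, loose, nozzle down in the stand. Origin: nozzle tip; z up its axis. Going up: nozzle 12 mm dia to z = 22 mm, barrel 18 dia to 50, flange 34 dia to 56, black body to 100 with flat faces (22 mm between its -x and +x faces: grip there; 24 mm along y), inlet tube 16 dia to 114. A plug socket sticks out to +y, 33 mm from the axis, at z 76 to 90.
- stand: fixed aluminium block, 70 x 70 x 70 mm, with one upright through hole of 23 mm diameter at its centre; the injector's flange rests on its top, so the nozzle tip is 20 mm above the table. Origin: centre of its underside.
- guard: fixed upright aluminium splash guard between the stand and the crate: a sheet 300 mm long along its x, 6 mm thick along its y, top edge 150 mm above the table, on a foot strip 40 mm wide and 4 mm thick. Origin: centre of its underside.
- crate: fixed plywood crate, open on top, 165 x 165 mm outside, 50 high, walls, floor and dividers 5 mm thick; four square cells of 75 mm, centres at x = +-40, y = +-40 mm from its origin (centre of its underside). Cell floors 5 mm above the table. Any yaw. One cell holds the can.
- can: bystander: steel can, 52 mm diameter, 70 mm high, loose, standing in the crate's cell at about x = +40, y = +40 mm in the crate's frame. Origin: centre of its underside.
- bottle: bystander: grey bottle with a white cap, 60 mm diameter, 120 mm high, standing loose on the table. Origin: centre of its underside.
- wrench: bystander: steel wrench 170 mm long lying on the table along its own x.
Mind the look-alikes: they are no part of the job. What is shaped like the injector but pink or purple is not meant.

How it is judged (in metres and radians):
On the way, in this order (a step that is already met when the one before it is completed fails the run):
1. both cups stand upright and let go on the crate's floor, each in a cell of its own (x of tall_cup in the frame of crate between -0.08 and 0.08 m and y of tall_cup in the frame of crate between -0.08 and 0.08 m and z of each of tall_cup, short_cup in the frame of crate below 0.012 m and angle between each of tall_cup, short_cup's own z axis and vertical below 0.12 rad and contact force between the fingers and tall_cup below 0.1 N and linear speed of each of tall_cup, short_cup below 0.03 m/s and x of short_cup in the frame of crate between -0.08 and 0.08 m and y of short_cup in the frame of crate between -0.08 and 0.08 m and contact force between the fingers and short_cup below 0.1 N and horizontal distance between tall_cup and short_cup above 0.055 m), for 0.2 s.
2. then the injector is lifted clear of the stand (z of injector in the frame of stand above 0.075 m and contact force between the fingers and injector above 0.5 N), for 0.1 s.
At the end, for the whole second after the job is handed in: Both cups upright, let go and at rest on the crate floor in separate cells; the injector held still in the fingers, upright within 0.15 rad, nozzle tip within 10 mm of the taller cup's axis and 4 to 30 mm above its rim, touching nothing but the fingers (all of step 1 and horizontal distance between injector and tall_cup_mouth below 0.01 m and z of injector in the frame of tall_cup_mouth between 0.004 and 0.03 m and angle between injector's own z axis and vertical below 0.15 rad and contact force between the fingers and injector above 1 N and linear speed of injector below 0.03 m/s and contact force between injector and tall_cup below 0.1 N and contact force between injector and short_cup below 0.1 N and contact force between injector and crate below 0.1 N and contact force between injector and guard below 0.1 N and contact force between injector and can below 0.1 N and contact force between injector and stand below 0.1 N); the arm keeps its last pose, push and grip.
It fails at once if the splash guard is touched (over 2 N) (contact force between guard and anything else above 2 N).
It fails at once if a cup or the injector passes the guard below its top edge or round its end at less than that height ((y of tall_cup in the frame of guard between -0.02 and 0.02 m and z of tall_cup in the frame of guard below 0.15 m) or (y of short_cup in the frame of guard between -0.02 and 0.02 m and z of short_cup in the frame of guard below 0.15 m) or (y of injector in the frame of guard between -0.02 and 0.02 m and z of injector in the frame of guard below 0.15 m)).
It fails at once if a cup is tipped over or dropped (angle between any of tall_cup, short_cup's own z axis and vertical above 0.5 rad or (contact force between the fingers and tall_cup below 0.05 N and linear speed of tall_cup above 0.6 m/s) or (contact force between the fingers and short_cup below 0.05 N and linear speed of short_cup above 0.6 m/s)).
It fails at once if the injector touches a cup (over 1 N) (contact force between injector and tall_cup above 1 N or contact force between injector and short_cup above 1 N).
It fails at once if the can, bottle or wrench is moved more than 25 mm, or the can or bottle tipped (distance of any of can, bottle, wrench from where it was at the start of the episode above 0.025 m or angle between any of can, bottle's own z axis and vertical above 0.5 rad).
It also fails if it takes over 72 s, if anything falls off the work surface, if the arm or the gripper's body presses on something with over 40 N, if the wrist force passes 120 N, or if a joint passes its speed limit or range.

ROBOT

A 6-joint arm with a two-finger parallel gripper is mounted at the origin on the work surface. World frame = base frame: x ahead of the robot, y to its left, z up, the work surface at z = 0. Lengths are in mm, angles in rad, forces in N, time in s.
With the tool pointing down it reaches from about 250 to 800 mm from the base axis. Payload 8.5 kg.
Tool frame: the origin (TCP) lies between the finger pads; the fingertips stand 8 mm ahead of it and the grasp point (between the pads) lies 11 mm behind it (tcp_to_tips is the distance from the TCP to the fingertips, in mm); x points along the fingers, z is the direction in which the jaws open and shut, and the axes are right-handed (so a half turn about x gives the same grasp; the last joint's range is limited). The gripper opens to 85 mm and grips with 20 to 120 N. Pads are 22 mm wide; open, the fingers measure 114 mm over their backs; the gripper's body (76 mm by 85 mm) begins 54 mm behind the grasp point. The pads swing forward as they close: fully open they stand 13 mm farther back than shut.
Start: joints at [-1.182, 0.238, -0.013, 1.319, 0, 1.571], TCP at [198.998, -485.777, 239.276] pointing down, gripper open.
Joint ranges: [-2.66, 2.66], [-1.03, 1.9], [-1.14, 1.46], [-1.82, 2.27], [-1.45, 1.34], [-3.14, 3.14]. Speed limits (rad/s): [2.22, 2.22, 2.79, 3.14, 3.14, 3.14].

INTERFACE

Orientations are given as a unit quaternion [w, x, y, z].
In Python, from station import sense, grab_frame, sign_off, tcp_to_tips gives the robot as it stands.
- The arm moves only by the tool servo_tool, never from a script. Its argument "targets" is a list of rows, each an object with "dp": the shift along the tool's x, y, z in mm, a list of three; "turn": the turn about the tool's x in rad; "grip": the closure in counts, from 0 (fully open) to 255 (shut). A call has 1 to 8 rows; each row is the pose to reach, as a shift and turn from the pose commanded when the call began, along the tool's axes at that moment; what a row does not reach only later rows make up. A row lasts 1/10 s, in which the tool goes at most 50 mm and 8.59 degrees, less where a joint would pass 70% of its speed; a pose out of reach is approached as far as the arm can. A call with a gripper value outside its range is refused whole. The fingers move at their own pace and stop on an object; "newtons" is the grip in N (left out, the last holds). Time passes only in rows, so rows that repeat a pose let the fingers close. It gives the time, the measured TCP pose, the force and the opening at its end, in the units of the state.
- sense(): the state, without advancing time (a new reading comes with each control period).
- grab_frame(name): name is "side" or "top"; returns a dict with "pixels" (384x512x3 uint8, blue, green, red), "fx", "fy", "cx", "cy" (pixels), "rvec" (rotation vector, rad) and "tvec" (3), from world to camera coordinates, as OpenCV has them. Camera axes: x right, y down, z forward; pixel columns grow to the right and rows downward; lengths in mm; the calibration is good to about 2 mm. A picture is of the moment at which its call begins. There is no depth.
- sign_off(): hands the job in, once; it reports no verdict.
The state is a dict: "time_s": time; "q": joint angles; "qd": joint speeds; "tau": joint torques, N m; "position": TCP position; "eef_rot": TCP orientation; "force": force on the tool from outside, world axes, zero at the start; "torque": the same for the moment, N m; "width": finger opening in mm.
Only numpy, scipy, OpenCV 4.12 (cv2) and the standard library are available. Lean on these libraries where they do the work, as an engineer would, in place of code of your own. Each camera call takes 0.05 s, during which the arm holds its last target. There are 200 camera calls.

## Working session

There is one attempt and no reset: what is moved stays moved. The work goes in short steps, Python scripts to look and compute and a tool call to move; the robot and the scene stay as the last step left them, time stands still between calls to the robot, and variables do not carry over. Pictures are saved under pics/ and viewed, about 8 in all and at most 12, crops included, and the job is handed in when it is done.

Besides the shell and the picture viewer there is one more tool, called after ">>>" as name([rows], argument=value, ...), one row to a line, values as JSON. servo_tool: Moves the arm, as the interface text tells. Its arguments: {"type":"object","properties":{"targets":{"type":"array"},"newtons":{"type":"number"}},"required":["targets"]}

```bash
mkdir -p pics; ls
python3 - <<'E'
from station import *
import cv2,json
s=sense();print(s,tcp_to_tips)
for n in("side","top"):
    f=grab_frame(n);cv2.imwrite(f"pics/{n}0.png",cv2.resize(f["pixels"],(800,600),interpolation=cv2.INTER_CUBIC))
    print({k:v for k,v in f.items() if k!="pixels"})
E
```

```text
pics
{'time_s': 0.0, 'q': array([-1.18201962e+00,  2.38821804e-01, -1.42650005e-02,  1.31916767e+00,
        1.14312545e-05,  1.57083689e+00]), 'qd': array([-0.00126277,  0.00111923, -0.00028764,  0.00133872, -0.00173419,
       -0.00031839]), 'tau': array([ 7.67407982e-05, -5.38778257e+01,  3.46444988e+01,  1.81421929e-02,
       -1.20869015e-05,  6.82432564e-07]), 'position': array([ 198.85856822, -485.4551524 ,  238.65189369]), 'eef_rot': array([ 0.58673223,  0.39430219,  0.58758392, -0.39372098]), 'force': array([ 0.34070032, -0.2213891 , -0.74999323]), 'torque': array([0.01192457, 0.01704141, 0.03347496]), 'width': 85.60469648297182} 8.0
{'fx': 458.98127581041115, 'fy': 458.98127581041115, 'cx': 257.7947735240626, 'cy': 190.2168896527774, 'rvec': array([ 0.35015549, -2.66282237,  1.41587637]), 'tvec': array([ 501.48185104,  133.20912881, 1321.97686966])}
{'fx': 484.9633982930557, 'fy': 484.9633982930557, 'cx': 254.9460679542281, 'cy': 188.75440002265066, 'rvec': array([ 2.21204109, -2.19210952,  0.06708974]), 'tvec': array([   7.09411446,  501.79485954, 1369.33286629])}
```

View pics/side0.png

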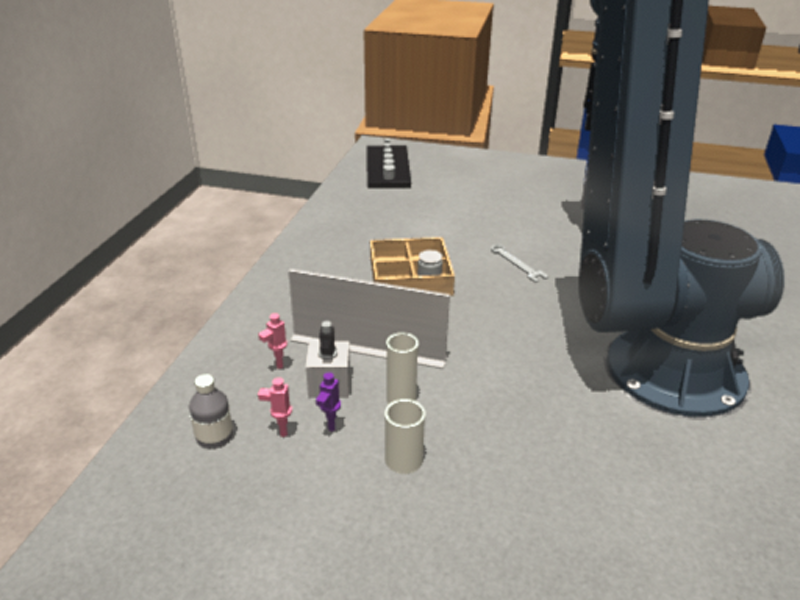

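View pics/top0.png

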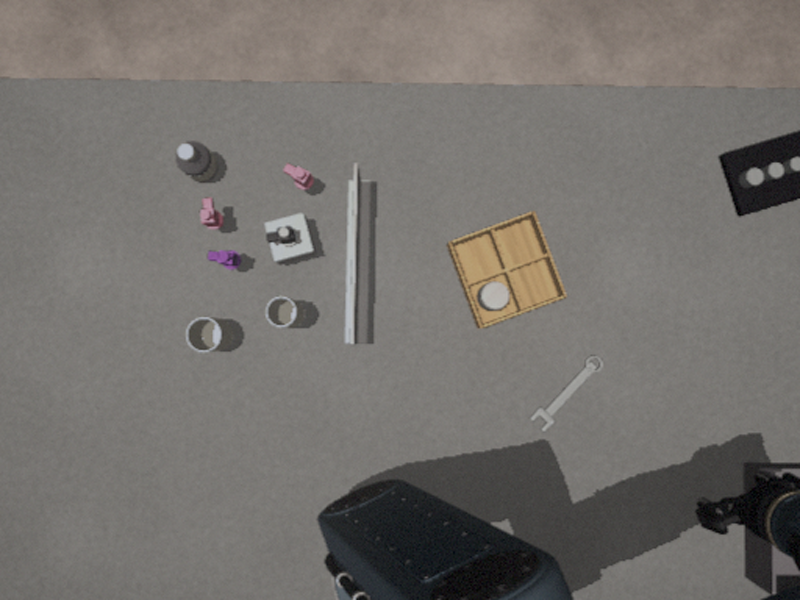

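```bash
cat > h.py <<'E'
import numpy as np,cv2
from station import *
def crop(n,x0,y0,x1,y1,s,out):
    f=grab_frame(n);p=f["pixels"][y0:y1,x0:x1]
    cv2.imwrite(f"pics/{out}.png",cv2.resize(p,None,fx=s,fy=s,interpolation=cv2.INTER_CUBIC));return f
def cam(f):
    R=cv2.Rodrigues(f["rvec"])[0];K=np.array([[f["fx"],0,f["cx"]],[0,f["fy"],f["cy"]],[0,0,1.]]);return R,f["tvec"],K
def atz(f,uv,z):
    R,t,K=cam(f);d=R.T@np.linalg.solve(K,[uv[0],uv[1],1.]);c=-R.T@t;return c+d*(z-c[2])/d[2]
def proj(f,P):
    R,t,K=cam(f);return cv2.projectPoints(np.float64(P).reshape(-1,3),f["rvec"],t,K,None)[0][:,0]
E
python3 - <<'E'
from h import *
crop("top",110,90,370,240,3,"t1");crop("side",115,147,307,307,3.75,"s1")
E
```

```text
(no output)
```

View pics/t1.png

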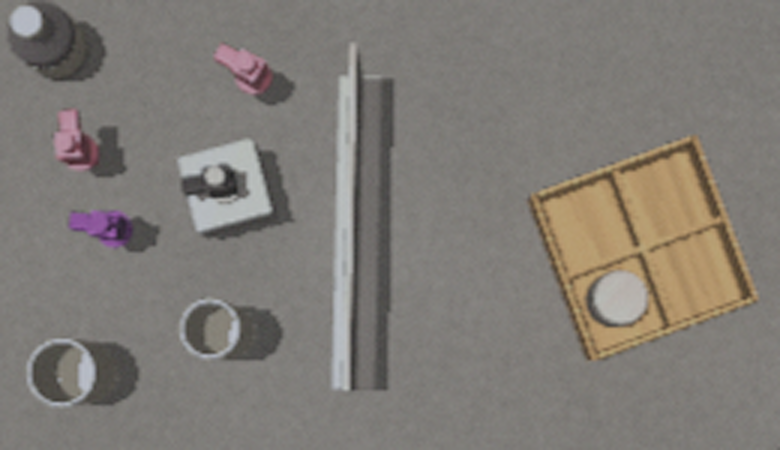

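View pics/s1.png

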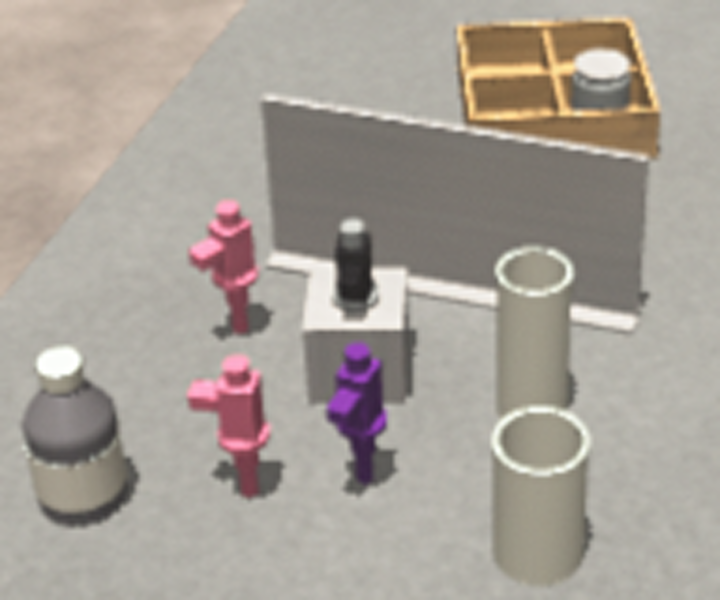

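```bash
cat > m.py <<'E'
from h import *
T=lambda u,v:((u+.5)/3-.5+110,(v+.5)/3-.5+90)
S=lambda u,v:((u+.5)/3.75-.5+115,(v+.5)/3.75-.5+147)
E
python3 - <<'E'
from m import *
np.set_printoptions(precision=1,suppress=True)
ft=grab_frame("top");fs=grab_frame("side")
for n,f in(("top",ft),("side",fs)):
    R,t,K=cam(f);print(n,"cam",-R.T@t)
def show(n,a,b,z):
    print(n,z,"top",atz(ft,T(*a),z)[:2] if a else '',"side",atz(fs,S(*b),z)[:2] if b else '')
show("tall",(210,328),(534.5,272),125)
show("short",(62,372),(541,440),100)
show("inj tube top",(215,174),(352,227),134)
for a in((179,157),(256,139),(273,214),(198,233)):show("stand",a,None,70)
show("standL",None,(303,329),70);show("standR",None,(407,329),70)
show("guard end A",(353,45),(265,96),150);show("guard end B",(345,389),(648,156),150)
for a in((342,76),(380,76),(332,388),(386,388)):show("foot",a,None,4)
show("foot",None,(270,260),4);show("foot",None,(632,327),4)
for a in((530,195),(697,137),(757,298),(592,358)):show("crate",a,None,50)
for b in((458,24),(632,20),(659,113),(470,117)):show("crate",None,b,50)
show("can",(620,298),(602,66),70)
show("bottle",(27,22),(60,365),120)
show("wrench",None,None,0)
for u,v in((547,418),(595,362)):print(atz(ft,(u*.64,v*.64),5)[:2])
E
```

```text
top cam [ 433.6   27.4 1392.2]
side cam [ 241.8 1116.2  844. ]
tall 125 top [467.5 209.1] side [466.3 213.9]
short 100 top [428.1 342.7] side [427.1 346.7]
inj tube top 134 top [601.  205.6] side [598.6 210. ]
stand 70 top [624.8 247.8] side 
stand 70 top [642.1 177.9] side 
stand 70 top [573.4 161.4] side 
stand 70 top [555.4 229.3] side 
standL 70 top  side [623.1 251.5]
standR 70 top  side [553.1 232. ]
guard end A 150 top [711.9  86.5] side [710.7  89.3]
guard end B 150 top [416.   89.9] side [413.8  90.3]
foot 4 top [714.4 103.7] side 
foot 4 top [714.8  67.1] side 
foot 4 top [414.7 109.6] side 
foot 4 top [415.2  58.2] side 
foot 4 top  side [712. 104.]
foot 4 top  side [415.  108.3]
crate 50 top [595.6 -74.5] side 
crate 50 top [ 651.5 -229.7] side 
crate 50 top [ 501.9 -285.4] side 
crate 50 top [ 445.1 -132.6] side 
crate 50 top  side [ 653.6 -226.4]
crate 50 top  side [ 498.8 -278.8]
crate 50 top  side [ 442.7 -125.5]
crate 50 top  side [597.4 -74.8]
can 70 top [ 499.8 -155.5] side [ 500.7 -156. ]
bottle 120 top [735.8 375.1] side [734.1 382.2]
wrench 0 top  side 
[ 280.  -261.4]
[ 382.5 -349.5]
```

>>> servo_tool([
  {"dp": [-91,50,-25],"turn": -0.15},
  {"dp": [-91,100,-50],"turn": -0.3},
  {"dp": [-91,150,-75],"turn": -0.45},
  {"dp": [-91,200,-100],"turn": -0.6},
  {"dp": [-91,240,-120],"turn": -0.75},
  {"dp": [-91,275,-141],"turn": -0.9},
  {"dp": [-91,275,-141],"turn": -1.0},
  {"dp": [-91,275,-141],"turn": -1.0},
])

```text
invalid input
```

```bash
cat >> h.py <<'E'
def state():
    s=sense();w,x,y,z=s["eef_rot"];zx=2*(x*z+w*y);zy=2*(y*z-w*x)
    print("t",round(s["time_s"],2),"pos",s["position"].round(1),"phi",round(np.degrees(np.arctan2(zy,zx)),2),"tilt",round(2*(x*z-w*y)+1,4),"q",s["q"].round(2),"F",s["force"].round(1),"w",round(s["width"],1));return s
def go(x,y,z,phi=None,base=None):
    "dp, turn from measured (or given [x,y,z,phi deg]) pose to target"
    s=sense();w,a,b,c=s["eef_rot"];p=np.degrees(np.arctan2(2*(b*c-w*a),2*(a*c+w*b)));P=s["position"]
    if base: P,p=np.array(base[:3]),base[3]
    d=np.array([x,y,z])-P;r=np.radians(p);print("dp",[round(-d[2],1),round(-np.sin(r)*d[0]+np.cos(r)*d[1],1),round(np.cos(r)*d[0]+np.sin(r)*d[1],1)],"turn",None if phi is None else round(-np.radians(phi-p),3))
E
python3 -c "
from h import *
state();go(430,50,330,110);go(427.5,344.5,330,110)"
```

```text
t 0.3 pos [ 198.9 -485.7  239.1] phi -67.72 tilt 0.0 q [-1.18  0.24 -0.01  1.32 -0.    1.57] F [0.2 0.6 0.1] w 85.2
dp [np.float64(-90.9), np.float64(416.9), np.float64(-408.1)] turn -3.102
dp [np.float64(-90.9), np.float64(526.2), np.float64(-681.6)] turn -3.102
```

>>> servo_tool([
  {"dp": [-91,50,-25],"turn": -0.15,"grip": 0},
  {"dp": [-91,100,-50],"turn": -0.3,"grip": 0},
  {"dp": [-91,150,-75],"turn": -0.45,"grip": 0},
  {"dp": [-91,200,-100],"turn": -0.6,"grip": 0},
  {"dp": [-91,240,-120],"turn": -0.75,"grip": 0},
  {"dp": [-91,275,-141],"turn": -0.9,"grip": 0},
  {"dp": [-91,275,-141],"turn": -1.0,"grip": 0},
  {"dp": [-91,275,-141],"turn": -1.0,"grip": 0},
], newtons=30)

```text
time_s: 1.1
position: [402.5, -247.7, 330.4]
eef_rot: [0.705, 0.062, 0.704, -0.061]
force: [-0.7, -0.9, 0.0]
width: 85.4
```

```bash
python3 -c "
from h import *
state();go(430,50,330,110);go(427.5,344.5,330,110)"
```

```text
t 1.1 pos [ 402.5 -247.7  330.4] phi -9.94 tilt 0.0 q [-0.55  0.13  0.08  1.52  0.    1.19] F [-0.7 -0.9  0. ] w 85.4
dp [np.float64(0.4), np.float64(298.0), np.float64(-24.3)] turn -2.093
dp [np.float64(0.4), np.float64(587.6), np.float64(-77.6)] turn -2.093
```

>>> servo_tool([
  {"dp": [0,588,-78],"turn": -2.09,"grip": 0},
  {"dp": [0,588,-78],"turn": -2.09,"grip": 0},
  {"dp": [0,588,-78],"turn": -2.09,"grip": 0},
  {"dp": [0,588,-78],"turn": -2.09,"grip": 0},
  {"dp": [0,588,-78],"turn": -2.09,"grip": 0},
  {"dp": [0,588,-78],"turn": -2.09,"grip": 0},
  {"dp": [0,588,-78],"turn": -2.09,"grip": 0},
  {"dp": [0,588,-78],"turn": -2.09,"grip": 0},
])

```text
time_s: 1.9
position: [419.8, 150.0, 330.5]
eef_rot: [0.617, -0.346, 0.616, 0.346]
force: [0.8, -0.9, 1.1]
width: 85.4
```

```bash
python3 -c "
from h import *
state();go(427.5,344.5,200,110)"
```

```text
t 1.9 pos [419.8 150.  330.5] phi 58.62 tilt 0.0 q [ 0.34  0.08  0.03  1.51 -0.    0.89] F [ 0.8 -0.9  1.1] w 85.4
dp [np.float64(130.5), np.float64(94.7), np.float64(170.1)] turn -0.897
```

>>> servo_tool([
  {"dp": [20,94.7,170],"turn": -0.897,"grip": 0},
  {"dp": [40,94.7,170],"turn": -0.897,"grip": 0},
  {"dp": [60,94.7,170],"turn": -0.897,"grip": 0},
  {"dp": [100,94.7,170],"turn": -0.897,"grip": 0},
  {"dp": [130,94.7,170],"turn": -0.897,"grip": 0},
  {"dp": [130,94.7,170],"turn": -0.897,"grip": 0},
  {"dp": [130,94.7,170],"turn": -0.897,"grip": 0},
  {"dp": [130,94.7,170],"turn": -0.897,"grip": 0},
])

```text
time_s: 2.7
position: [429.2, 342.6, 200.9]
eef_rot: [-0.409, 0.577, -0.408, -0.577]
force: [0.3, 0.5, -1.1]
width: 85.4
```

```bash
python3 -c "
from h import *
state();go(427.5,344.5,68,110)
crop('side',190,147,350,307,3.75,'s2')"
```

```text
t 2.7 pos [429.2 342.6 200.9] phi 109.43 tilt 0.0 q [ 0.67  0.29 -0.04  1.24 -0.    0.33] F [ 0.3  0.5 -1.1] w 85.4
dp [np.float64(132.9), np.float64(0.9), np.float64(2.4)] turn -0.01
```

View pics/s2.png

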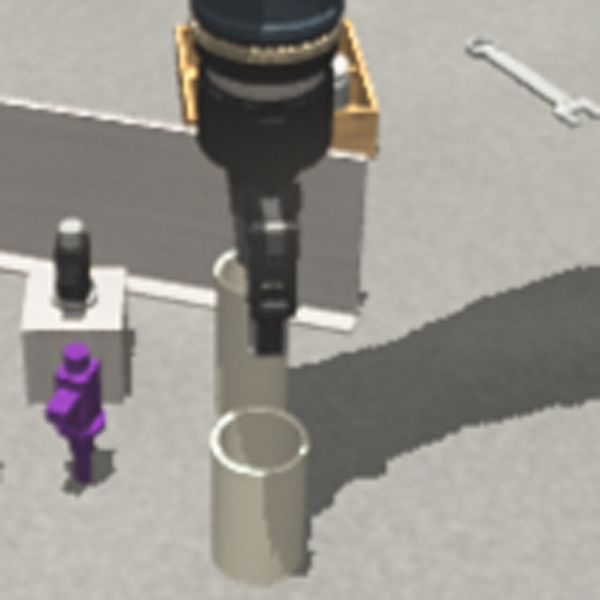

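>>> servo_tool([
  {"dp": [35,0.9,2.4],"turn": -0.01,"grip": 0},
  {"dp": [70,0.9,2.4],"turn": -0.01,"grip": 0},
  {"dp": [100,0.9,2.4],"turn": -0.01,"grip": 0},
  {"dp": [130,0.9,2.4],"turn": -0.01,"grip": 0},
  {"dp": [130,0.9,2.4],"turn": -0.01,"grip": 0},
  {"dp": [130,0.9,2.4],"turn": -0.01,"grip": 40},
  {"dp": [130,0.9,2.4],"turn": -0.01,"grip": 80},
  {"dp": [130,0.9,2.4],"turn": -0.01,"grip": 120},
], newtons=25)

```text
time_s: 3.55
position: [428.4, 345.5, 72.8]
eef_rot: [-0.406, 0.581, -0.403, -0.58]
force: [-0.3, -2.2, 8.9]
width: 58.4
```

>>> servo_tool([
  {"dp": [0,0,0],"turn": 0,"grip": 150},
  {"dp": [0,0,0],"turn": 0,"grip": 150},
  {"dp": [0,0,0],"turn": 0,"grip": 150},
], newtons=30)

```text
time_s: 3.85
position: [428.4, 345.5, 72.8]
eef_rot: [-0.406, 0.581, -0.403, -0.58]
force: [-0.0, -2.7, 8.0]
width: 58.5
```

```bash
python3 -c "
from h import *
state()"
```

```text
t 3.85 pos [428.4 345.5  72.8] phi 110.25 tilt 0.0 q [ 0.68  0.39 -0.25  0.93 -0.    0.33] F [-0.  -2.7  8. ] w 58.5
```

>>> servo_tool([
  {"dp": [-10,0,0],"turn": 0,"grip": 150},
  {"dp": [-35,0,0],"turn": 0,"grip": 150},
  {"dp": [-70,0,0],"turn": 0,"grip": 150},
  {"dp": [-110,0,0],"turn": 0,"grip": 150},
  {"dp": [-150,0,0],"turn": 0,"grip": 150},
  {"dp": [-175,0,0],"turn": 0,"grip": 150},
  {"dp": [-190,0,0],"turn": 0,"grip": 150},
  {"dp": [-190,0,0],"turn": 0,"grip": 150},
])

```text
time_s: 4.65
position: [427.8, 345.5, 263.9]
eef_rot: [-0.406, 0.581, -0.402, -0.58]
force: [-0.4, 0.5, -1.2]
width: 58.0
```

```bash
python3 -c "
from h import *
state();go(572,-128,263,110)"
```

```text
t 4.65 pos [427.8 345.5 263.9] phi 110.29 tilt 0.0 q [0.68 0.27 0.09 1.39 0.   0.33] F [-0.4  0.5 -1.2] w 58.0
dp [np.float64(0.9), np.float64(28.9), np.float64(-494.1)] turn 0.005
```

>>> servo_tool([
  {"dp": [0,1,-15],"turn": 0,"grip": 150},
  {"dp": [0,3,-45],"turn": 0,"grip": 150},
  {"dp": [0,5,-85],"turn": 0,"grip": 150},
  {"dp": [0,7,-125],"turn": 0,"grip": 150},
  {"dp": [0,10,-165],"turn": 0,"grip": 150},
  {"dp": [0,12,-205],"turn": 0,"grip": 150},
  {"dp": [0,14,-245],"turn": 0,"grip": 150},
  {"dp": [0,17,-285],"turn": 0,"grip": 150},
])

```text
time_s: 5.45
position: [509.4, 69.2, 259.3]
eef_rot: [0.404, -0.58, 0.405, 0.581]
force: [0.3, 0.1, -0.9]
width: 58.2
```

>>> servo_tool([
  {"dp": [0,2,-40],"turn": 0,"grip": 150},
  {"dp": [0,4,-80],"turn": 0,"grip": 150},
  {"dp": [0,7,-120],"turn": 0,"grip": 150},
  {"dp": [0,9,-160],"turn": 0,"grip": 150},
  {"dp": [0,11,-190],"turn": 0,"grip": 150},
  {"dp": [0,12,-209],"turn": 0,"grip": 150},
  {"dp": [0,12,-209],"turn": 0,"grip": 150},
  {"dp": [0,12,-209],"turn": 0,"grip": 150},
])

```text
time_s: 6.25
position: [570.6, -128.5, 259.7]
eef_rot: [0.404, -0.58, 0.404, 0.581]
force: [-0.3, -0.9, -3.3]
width: 58.0
```

```bash
python3 -c "
from h import *
state();go(572,-128,130,110)
cv2.imwrite('pics/t3a.png',cv2.resize(grab_frame('top')['pixels'][110:230,230:390],None,fx=2.5,fy=2.5,interpolation=cv2.INTER_CUBIC))
a=grab_frame('side')['pixels'][110:260,190:350];b=cv2.imread('pics/t3a.png');a=cv2.resize(a,None,fx=2.5,fy=2.5,interpolation=cv2.INTER_CUBIC)
cv2.imwrite('pics/c3.png',np.hstack([a[:300],b]))"
```

```text
t 6.25 pos [ 570.6 -128.5  259.7] phi 110.25 tilt 0.0 q [-0.22  0.34  0.18  1.41  0.   -0.58] F [-0.3 -0.9 -3.3] w 58.0
dp [np.float64(129.7), np.float64(-1.5), np.float64(-0.0)] turn 0.004
```

View pics/c3.png

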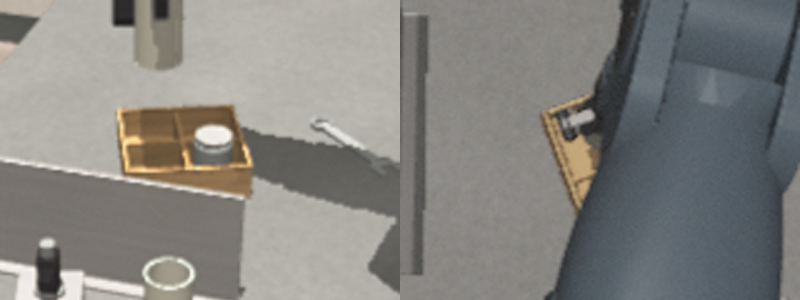

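```bash
python3 -c "
from h import *
f=grab_frame('side')
print(atz(f,(253.5,131.5),187),proj(f,[[572,-128,5],[572,-128,187],[570.6,-128.5,284]]).round(1), proj(f,[[548+30*c-0,-179,187] for c in (-1,1)]))
s=(proj(f,[[570.6+30*np.cos(a),-128.5+30*np.sin(a),187] for a in np.arange(0,6.3,.4)])-[190,110])*2.5
print(s.min(0),s.max(0))"
```

```text
[ 571.41360747 -140.69497829  187.        ] [[251.8 182.1]
 [252.3 133.3]
 [253.  104.3]] [[272.77496726 128.38219978]
 [254.59861239 126.03663999]]
[133.01875252  47.48955092] [180.43522736  69.16228073]
```

>>> servo_tool([
  {"dp": [30,-2.2,0.3],"turn": 0,"grip": 150},
  {"dp": [65,-2.2,0.3],"turn": 0,"grip": 150},
  {"dp": [100,-2.2,0.3],"turn": 0,"grip": 150},
  {"dp": [120,-2.2,0.3],"turn": 0,"grip": 150},
  {"dp": [130,-2.2,0.3],"turn": 0,"grip": 150},
  {"dp": [140,-2.2,0.3],"turn": 0,"grip": 150},
  {"dp": [150,-2.2,0.3],"turn": 0,"grip": 150},
  {"dp": [160,-2.2,0.3],"turn": 0,"grip": 150},
])

```text
time_s: 7.2
position: [573.8, -127.5, 100.5]
eef_rot: [-0.404, 0.581, -0.404, -0.58]
force: [0.2, 0.6, -1.2]
width: 58.4
```

>>> servo_tool([
  {"dp": [5,0,0],"turn": 0,"grip": 150},
  {"dp": [9,0,0],"turn": 0,"grip": 150},
  {"dp": [13,0,0],"turn": 0,"grip": 150},
  {"dp": [16,0,0],"turn": 0,"grip": 150},
  {"dp": [18,0,0],"turn": 0,"grip": 150},
  {"dp": [18,0,0],"turn": 0,"grip": 150},
])

```text
time_s: 7.8
position: [573.1, -127.5, 82.1]
eef_rot: [0.404, -0.58, 0.404, 0.58]
force: [-0.8, 0.4, -0.5]
width: 58.2
```

```bash
python3 -c "
from h import *
state()"
```

```text
t 7.8 pos [ 573.1 -127.5   82.1] phi 110.29 tilt 0.0 q [-0.22  0.43 -0.14  1.    0.   -0.57] F [-0.8  0.4 -0.5] w 58.2
```

>>> servo_tool([
  {"dp": [2,0,0],"turn": 0,"grip": 150},
  {"dp": [3,0,0],"turn": 0,"grip": 150},
  {"dp": [4,0,0],"turn": 0,"grip": 150},
  {"dp": [4,0,0],"turn": 0,"grip": 150},
])

```text
time_s: 8.2
position: [573.1, -127.5, 78.2]
eef_rot: [0.404, -0.58, 0.404, 0.58]
force: [-0.2, -1.3, -1.5]
width: 57.8
```

>>> servo_tool([
  {"dp": [0.7,0,0],"turn": 0,"grip": 150},
  {"dp": [0.7,0,0],"turn": 0,"grip": 150},
  {"dp": [0.7,0,0],"turn": 0,"grip": 150},
])

```text
time_s: 8.5
position: [573.3, -127.6, 77.9]
eef_rot: [-0.404, 0.58, -0.404, -0.58]
force: [-1.7, -0.1, 4.0]
width: 58.4
```

Contact at the floor (force now +4). Release in small steps, then raise.

>>> servo_tool([
  {"dp": [0,0,0],"turn": 0,"grip": 75},
  {"dp": [0,0,0],"turn": 0,"grip": 60},
  {"dp": [0,0,0],"turn": 0,"grip": 45},
  {"dp": [0,0,0],"turn": 0,"grip": 25},
  {"dp": [0,0,0],"turn": 0,"grip": 0},
  {"dp": [0,0,0],"turn": 0,"grip": 0},
  {"dp": [0,0,0],"turn": 0,"grip": 0},
  {"dp": [0,0,0],"turn": 0,"grip": 0},
])

```text
time_s: 9.3
position: [573.1, -127.5, 77.5]
eef_rot: [0.404, -0.58, 0.404, 0.58]
force: [0.8, -0.6, -0.1]
width: 85.1
```

>>> servo_tool([
  {"dp": [-15,0,0],"turn": 0,"grip": 0},
  {"dp": [-40,0,0],"turn": 0,"grip": 0},
  {"dp": [-75,0,0],"turn": 0,"grip": 0},
  {"dp": [-120,0,0],"turn": 0,"grip": 0},
  {"dp": [-160,0,0],"turn": 0,"grip": 0},
  {"dp": [-182,0,0],"turn": 0,"grip": 0},
  {"dp": [-182,0,0],"turn": 0,"grip": 0},
])

```text
time_s: 10.0
position: [574.6, -127.9, 263.3]
eef_rot: [-0.405, 0.582, -0.403, -0.578]
force: [0.8, -0.6, -0.6]
width: 85.9
```

```bash
python3 -c "
from h import *
state();go(467,211.5,260,20)"
```

```text
t 10.0 pos [ 574.6 -127.9  263.3] phi 110.29 tilt 0.0 q [-0.22  0.34  0.19  1.42  0.   -0.57] F [ 0.8 -0.6 -0.6] w 85.9
dp [np.float64(3.3), np.float64(-16.8), np.float64(355.6)] turn 1.576
```

>>> servo_tool([
  {"dp": [0,-17,356],"turn": 1.576,"grip": 0},
  {"dp": [0,-17,356],"turn": 1.576,"grip": 0},
  {"dp": [0,-17,356],"turn": 1.576,"grip": 0},
  {"dp": [0,-17,356],"turn": 1.576,"grip": 0},
  {"dp": [0,-17,356],"turn": 1.576,"grip": 0},
  {"dp": [0,-17,356],"turn": 1.576,"grip": 0},
  {"dp": [0,-17,356],"turn": 1.576,"grip": 0},
  {"dp": [0,-17,356],"turn": 1.576,"grip": 0},
])

```text
time_s: 10.8
position: [464.3, 214.1, 258.7]
eef_rot: [0.65, -0.278, 0.651, 0.278]
force: [1.2, -0.2, -1.3]
width: 85.4
```

```bash
python3 -c "
from h import *
state();go(467,211.5,200,20)"
```

```text
t 10.8 pos [464.3 214.1 258.7] phi 46.3 tilt 0.0 q [ 0.43  0.21 -0.    1.36  0.    1.19] F [ 1.2 -0.2 -1.3] w 85.4
dp [np.float64(58.7), np.float64(-3.8), np.float64(-0.0)] turn 0.459
```

>>> servo_tool([
  {"dp": [10,0,0],"turn": 0.46,"grip": 0},
  {"dp": [20,0,0],"turn": 0.46,"grip": 0},
  {"dp": [40,0,0],"turn": 0.46,"grip": 0},
  {"dp": [60,0,0],"turn": 0.46,"grip": 0},
  {"dp": [60,0,0],"turn": 0.46,"grip": 0},
])

```text
time_s: 11.3
position: [463.8, 211.5, 196.6]
eef_rot: [0.694, -0.125, 0.698, 0.124]
force: [-0.9, -0.0, 0.4]
width: 85.2
```

```bash
python3 -c "
from h import *
state();go(467,211.5,95,20)
f=crop('top',0,0,512,384,1.5,'t4')
p=f['pixels'];"
```

```text
t 11.3 pos [463.8 211.5 196.6] phi 20.23 tilt 0.0 q [ 0.43  0.23 -0.13  1.21  0.    1.65] F [-0.9 -0.   0.4] w 85.2
dp [np.float64(101.6), np.float64(-1.1), np.float64(3.0)] turn 0.004
```

View pics/t4.png

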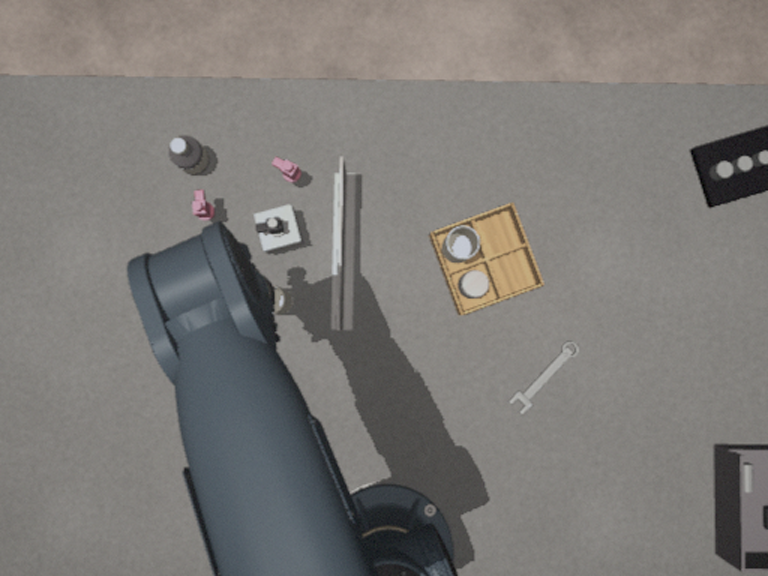

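>>> servo_tool([
  {"dp": [25,-1,3],"turn": 0,"grip": 0},
  {"dp": [50,-1,3],"turn": 0,"grip": 0},
  {"dp": [75,-1,3],"turn": 0,"grip": 0},
  {"dp": [100,-1,3],"turn": 0,"grip": 0},
  {"dp": [100,-1,3],"turn": 0,"grip": 0},
  {"dp": [100,-1,3],"turn": 0,"grip": 40},
  {"dp": [100,-1,3],"turn": 0,"grip": 80},
  {"dp": [100,-1,3],"turn": 0,"grip": 120},
])

```text
time_s: 12.15
position: [469.5, 212.7, 101.4]
eef_rot: [0.697, -0.124, 0.695, 0.124]
force: [-2.8, -0.6, 8.7]
width: 51.2
```

>>> servo_tool([
  {"dp": [0,0,0],"turn": 0,"grip": 160},
  {"dp": [0,0,0],"turn": 0,"grip": 160},
  {"dp": [0,0,0],"turn": 0,"grip": 160},
])

```text
time_s: 12.45
position: [469.5, 212.7, 101.4]
eef_rot: [0.697, -0.124, 0.695, 0.124]
force: [-1.6, -0.2, 6.6]
width: 51.1
```

>>> servo_tool([
  {"dp": [-10,0,0],"turn": 0,"grip": 160},
  {"dp": [-35,0,0],"turn": 0,"grip": 160},
  {"dp": [-70,0,0],"turn": 0,"grip": 160},
  {"dp": [-110,0,0],"turn": 0,"grip": 160},
  {"dp": [-150,0,0],"turn": 0,"grip": 160},
  {"dp": [-180,0,0],"turn": 0,"grip": 160},
  {"dp": [-195,0,0],"turn": 0,"grip": 160},
  {"dp": [-195,0,0],"turn": 0,"grip": 160},
])

```text
time_s: 13.25
position: [469.7, 212.7, 298.0]
eef_rot: [0.698, -0.124, 0.694, 0.125]
force: [1.4, 0.0, -2.3]
width: 51.4
```

```bash
python3 -c "
from h import *
state();go(480,-50,290,20);go(524,-230,290,20)"
```

```text
t 13.25 pos [469.7 212.7 298. ] phi 20.22 tilt 0.0 q [0.43 0.21 0.09 1.45 0.   1.64] F [ 1.4  0.  -2.3] w 51.4
dp [np.float64(8.0), np.float64(-250.1), np.float64(-81.1)] turn 0.004
dp [np.float64(8.0), np.float64(-434.2), np.float64(-102.1)] turn 0.004
```

>>> servo_tool([
  {"dp": [0,-15,-3],"turn": 0,"grip": 160},
  {"dp": [0,-45,-10],"turn": 0,"grip": 160},
  {"dp": [0,-85,-20],"turn": 0,"grip": 160},
  {"dp": [0,-125,-29],"turn": 0,"grip": 160},
  {"dp": [0,-165,-39],"turn": 0,"grip": 160},
  {"dp": [0,-205,-48],"turn": 0,"grip": 160},
  {"dp": [0,-245,-58],"turn": 0,"grip": 160},
  {"dp": [0,-285,-67],"turn": 0,"grip": 160},
])

```text
time_s: 14.05
position: [503.3, -80.6, 293.6]
eef_rot: [0.695, -0.124, 0.697, 0.124]
force: [0.2, 1.0, -1.1]
width: 51.4
```

>>> servo_tool([
  {"dp": [0,-40,-9],"turn": 0,"grip": 160},
  {"dp": [0,-80,-19],"turn": 0,"grip": 160},
  {"dp": [0,-110,-26],"turn": 0,"grip": 160},
  {"dp": [0,-135,-32],"turn": 0,"grip": 160},
  {"dp": [0,-149,-35],"turn": 0,"grip": 160},
  {"dp": [0,-149,-35],"turn": 0,"grip": 160},
  {"dp": [0,-149,-35],"turn": 0,"grip": 160},
])

```text
time_s: 14.75
position: [522.6, -229.9, 294.0]
eef_rot: [0.696, -0.124, 0.697, 0.124]
force: [-0.1, -0.2, -0.6]
width: 50.9
```

```bash
python3 -c "
from h import *
state();go(524,-230,130,20)
f=crop('side',210,80,340,220,4,'s5')
s=sense();c=s['position'][:2];b=s['position'][2]-101.4
for z in (b,b+125):
  for r in (26,):
    p=(proj(f,[[c[0]+r*np.cos(a),c[1]+r*np.sin(a),z] for a in np.arange(0,6.3,.2)])-[210,80])*4;print(z,p.min(0),p.max(0))
print((proj(f,[[524,-230,50],[548,-179,50]])-[210,80])*4)"
```

```text
t 14.75 pos [ 522.6 -229.9  294. ] phi 20.19 tilt 0.0 q [-0.41  0.31  0.23  1.49  0.    0.8 ] F [-0.1 -0.2 -0.6] w 50.9
dp [np.float64(164.0), np.float64(-0.6), np.float64(1.3)] turn 0.003
192.8809930181241 [227.83725968 146.13433897] [291.32379272 173.70540955]
317.88099301812406 [232.01890787   1.25361241] [298.61280145  25.77528862]
[[252.32572724 310.65106762]
 [211.01035842 335.92097107]]
```

View pics/s5.png

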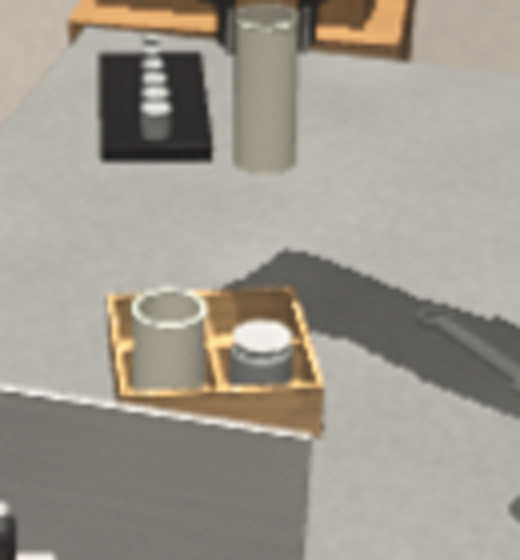

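>>> servo_tool([
  {"dp": [30,0,2],"turn": 0,"grip": 160},
  {"dp": [65,0,2],"turn": 0,"grip": 160},
  {"dp": [100,0,2],"turn": 0,"grip": 160},
  {"dp": [125,0,2],"turn": 0,"grip": 160},
  {"dp": [145,0,2],"turn": 0,"grip": 160},
  {"dp": [160,0,2],"turn": 0,"grip": 160},
  {"dp": [170,0,2],"turn": 0,"grip": 160},
  {"dp": [175,0,2],"turn": 0,"grip": 160},
])

```text
time_s: 15.6
position: [524.7, -228.4, 119.0]
eef_rot: [0.696, -0.124, 0.696, 0.125]
force: [-0.4, -0.3, -1.3]
width: 50.9
```

>>> servo_tool([
  {"dp": [3,0,0],"turn": 0,"grip": 160},
  {"dp": [6,0,0],"turn": 0,"grip": 160},
  {"dp": [8,0,0],"turn": 0,"grip": 160},
  {"dp": [8,0,0],"turn": 0,"grip": 160},
  {"dp": [8,0,0],"turn": 0,"grip": 160},
])

```text
time_s: 16.1
position: [525.1, -229.6, 111.8]
eef_rot: [0.696, -0.124, 0.696, 0.124]
force: [0.8, 0.3, -0.3]
width: 50.9
```

>>> servo_tool([
  {"dp": [1.5,0,0],"turn": 0,"grip": 160},
  {"dp": [3,0,0],"turn": 0,"grip": 160},
  {"dp": [4,0,0],"turn": 0,"grip": 160},
  {"dp": [4,0,0],"turn": 0,"grip": 160},
])

```text
time_s: 16.5
position: [524.8, -229.4, 107.4]
eef_rot: [0.696, -0.124, 0.696, 0.124]
force: [-0.1, 0.4, -1.4]
width: 51.4
```

>>> servo_tool([
  {"dp": [0.8,0,0],"turn": 0,"grip": 160},
  {"dp": [0.8,0,0],"turn": 0,"grip": 160},
  {"dp": [0.8,0,0],"turn": 0,"grip": 160},
])

```text
time_s: 16.8
position: [525.0, -229.5, 106.8]
eef_rot: [0.696, -0.124, 0.696, 0.124]
force: [0.4, 0.0, -1.1]
width: 51.3
```

>>> servo_tool([
  {"dp": [0.7,0,0],"turn": 0,"grip": 160},
  {"dp": [0.7,0,0],"turn": 0,"grip": 160},
  {"dp": [0.7,0,0],"turn": 0,"grip": 160},
])

```text
time_s: 17.1
position: [525.1, -229.7, 106.5]
eef_rot: [0.696, -0.124, 0.696, 0.124]
force: [-0.9, -0.2, 4.3]
width: 51.3
```

>>> servo_tool([
  {"dp": [0.7,0,0],"turn": 0,"grip": 160},
  {"dp": [0.7,0,0],"turn": 0,"grip": 160},
  {"dp": [0.7,0,0],"turn": 0,"grip": 160},
])

```text
time_s: 17.4
position: [525.2, -229.9, 106.5]
eef_rot: [0.696, -0.124, 0.696, 0.124]
force: [-3.8, -0.1, 11.2]
width: 50.9
```

>>> servo_tool([
  {"dp": [-0.7,0,0],"turn": 0,"grip": 100},
  {"dp": [-0.7,0,0],"turn": 0,"grip": 85},
  {"dp": [-0.7,0,0],"turn": 0,"grip": 65},
  {"dp": [-0.7,0,0],"turn": 0,"grip": 40},
  {"dp": [-0.7,0,0],"turn": 0,"grip": 0},
  {"dp": [-0.7,0,0],"turn": 0,"grip": 0},
  {"dp": [-0.7,0,0],"turn": 0,"grip": 0},
  {"dp": [-0.7,0,0],"turn": 0,"grip": 0},
])

```text
time_s: 18.2
position: [525.0, -229.5, 106.1]
eef_rot: [0.696, -0.124, 0.696, 0.124]
force: [1.1, 0.5, -0.3]
width: 85.5
```

>>> servo_tool([
  {"dp": [-15,0,0],"turn": 0,"grip": 0},
  {"dp": [-40,0,0],"turn": 0,"grip": 0},
  {"dp": [-75,0,0],"turn": 0,"grip": 0},
  {"dp": [-115,0,0],"turn": 0,"grip": 0},
  {"dp": [-155,0,0],"turn": 0,"grip": 0},
  {"dp": [-190,0,0],"turn": 0,"grip": 0},
  {"dp": [-190,0,0],"turn": 0,"grip": 0},
])

```text
time_s: 18.9
position: [526.5, -230.2, 301.1]
eef_rot: [0.698, -0.126, 0.694, 0.123]
force: [0.7, -0.5, -0.0]
width: 85.4
```

```bash
python3 -c "
from h import *
state();go(599.5,206,260,14)
t=T=lambda u,v:((u+.5)/3-.5+110,(v+.5)/3-.5+90)
f=grab_frame('top')
for p in((184,185),(186,179),(186,192)):print(atz(f,T(*p),110).round(1))
print(atz(f,T(215,174),134).round(1))"
```

```text
t 18.9 pos [ 526.5 -230.2  301.1] phi 20.22 tilt 0.0 q [-0.41  0.31  0.24  1.5   0.    0.81] F [ 0.7 -0.5 -0. ] w 85.4
dp [np.float64(41.1), np.float64(384.1), np.float64(219.3)] turn 0.109
[594.2 236.2 110. ]
[599.5 234.6 110. ]
[588.  234.4 110. ]
[601.  205.6 134. ]
```

>>> servo_tool([
  {"dp": [20,384,219],"turn": 0.126,"grip": 0},
  {"dp": [20,384,219],"turn": 0.126,"grip": 0},
  {"dp": [20,384,219],"turn": 0.126,"grip": 0},
  {"dp": [20,384,219],"turn": 0.126,"grip": 0},
  {"dp": [20,384,219],"turn": 0.126,"grip": 0},
  {"dp": [20,384,219],"turn": 0.126,"grip": 0},
  {"dp": [20,384,219],"turn": 0.126,"grip": 0},
  {"dp": [20,384,219],"turn": 0.126,"grip": 0},
])

```text
time_s: 19.75
position: [590.2, 166.6, 276.5]
eef_rot: [0.702, -0.08, 0.703, 0.08]
force: [0.9, -0.0, -0.3]
width: 85.2
```

>>> servo_tool([
  {"dp": [10,37,21],"turn": 0,"grip": 0},
  {"dp": [40,37,21],"turn": 0,"grip": 0},
  {"dp": [80,37,21],"turn": 0,"grip": 0},
  {"dp": [80,37,21],"turn": 0,"grip": 0},
])

```text
time_s: 20.15
position: [599.3, 204.8, 191.3]
eef_rot: [0.699, -0.081, 0.706, 0.08]
force: [-1.1, -1.2, -0.6]
width: 85.8
```

```bash
python3 -c "
from h import *
state();go(599.5,206,91,13)
a=cv2.resize(grab_frame('side')['pixels'][150:270,170:270],None,fx=4,fy=4,interpolation=cv2.INTER_CUBIC)
b=cv2.resize(grab_frame('top')['pixels'][125:225,270:370],None,fx=4,fy=4,interpolation=cv2.INTER_CUBIC)
cv2.imwrite('pics/c6.png',np.hstack([a,np.vstack([b,b[:80]*0])]))"
```

```text
t 20.15 pos [599.3 204.8 191.3] phi 13.05 tilt 0.0001 q [0.33 0.45 0.18 1.31 0.   1.67] F [-1.1 -1.2 -0.6] w 85.8
dp [np.float64(100.3), np.float64(1.1), np.float64(0.5)] turn 0.001
```

View pics/c6.png

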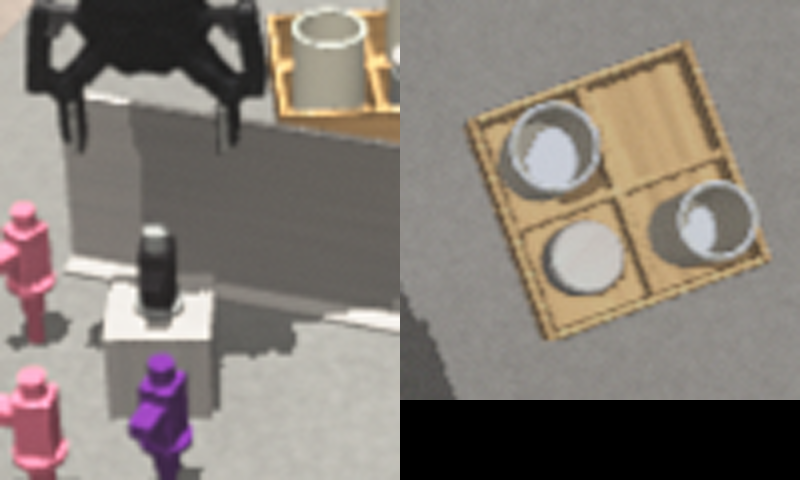

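>>> servo_tool([
  {"dp": [25,1,0.5],"turn": 0,"grip": 0},
  {"dp": [50,1,0.5],"turn": 0,"grip": 0},
  {"dp": [75,1,0.5],"turn": 0,"grip": 0},
  {"dp": [95,1,0.5],"turn": 0,"grip": 0},
  {"dp": [98,1,0.5],"turn": 0,"grip": 60},
  {"dp": [98,1,0.5],"turn": 0,"grip": 120},
  {"dp": [98,1,0.5],"turn": 0,"grip": 160},
  {"dp": [98,1,0.5],"turn": 0,"grip": 180},
], newtons=30)

```text
time_s: 21.05
position: [604.1, 206.7, 101.8]
eef_rot: [0.703, -0.08, 0.702, 0.08]
force: [-2.5, -1.5, 3.3]
width: 28.3
```

>>> servo_tool([
  {"dp": [0,0,0],"turn": 0,"grip": 200},
  {"dp": [0,0,0],"turn": 0,"grip": 220},
  {"dp": [0,0,0],"turn": 0,"grip": 240},
  {"dp": [0,0,0],"turn": 0,"grip": 240},
  {"dp": [0,0,0],"turn": 0,"grip": 240},
], newtons=40)

```text
time_s: 21.55
position: [603.4, 206.6, 101.5]
eef_rot: [0.703, -0.08, 0.702, 0.08]
force: [-2.2, -0.5, 6.8]
width: 21.1
```

```bash
python3 -c "
from h import *
state()
f=grab_frame('top');print(atz(f,(349.1,179.9),130))"
```

```text
t 21.55 pos [603.4 206.6 101.5] phi 13.0 tilt 0.0 q [0.33 0.5  0.02 1.09 0.   1.67] F [-2.2 -0.5  6.8] w 21.1
[ 521.37367021 -232.97770052  130.        ]
```

>>> servo_tool([
  {"dp": [-8,0,0],"turn": 0,"grip": 240},
  {"dp": [-25,0,0],"turn": 0,"grip": 240},
  {"dp": [-50,0,0],"turn": 0,"grip": 240},
  {"dp": [-80,0,0],"turn": 0,"grip": 240},
  {"dp": [-120,0,0],"turn": 0,"grip": 240},
  {"dp": [-160,0,0],"turn": 0,"grip": 240},
  {"dp": [-185,0,0],"turn": 0,"grip": 240},
  {"dp": [-190,0,0],"turn": 0,"grip": 240},
])

```text
time_s: 22.4
position: [604.2, 206.9, 294.2]
eef_rot: [0.705, -0.08, 0.7, 0.081]
force: [0.6, 0.2, -1.8]
width: 21.0
```

>>> servo_tool([
  {"dp": [0,0,0],"turn": 0,"grip": 240},
  {"dp": [0,0,0],"turn": 0,"grip": 240},
])

```text
time_s: 22.6
position: [602.7, 206.4, 288.6]
eef_rot: [0.702, -0.08, 0.703, 0.08]
force: [0.2, 0.4, -1.7]
width: 21.6
```

```bash
python3 -c "
from h import *
state();go(523.5,-231,291,13)
f=crop('side',170,100,270,220,5,'s7')
x,y,z=sense()['position'];q=np.array([170,100])
for h,r in((0,6),(22,6),(22,9),(50,9),(50,17),(56,17),(114,8)):
    zz=z-81.5+h;p=(proj(f,[[x+r*np.cos(a),y+r*np.sin(a),zz] for a in np.arange(0,6.3,.1)])-q)*5+2;print(h,r,p.min(0).round(0),p.max(0).round(0))"
```

```text
t 22.6 pos [602.7 206.4 288.6] phi 13.0 tilt 0.0 q [0.33 0.43 0.4  1.54 0.   1.67] F [ 0.2  0.4 -1.7] w 21.6
dp [np.float64(-2.4), np.float64(-408.4), np.float64(-175.6)] turn 0.0
0 6 [171. 410.] [195. 423.]
22 6 [169. 373.] [193. 386.]
22 9 [163. 370.] [199. 389.]
50 9 [160. 322.] [196. 341.]
50 17 [143. 314.] [213. 350.]
56 17 [143. 304.] [212. 339.]
114 8 [155. 209.] [188. 225.]
```

View pics/s7.png

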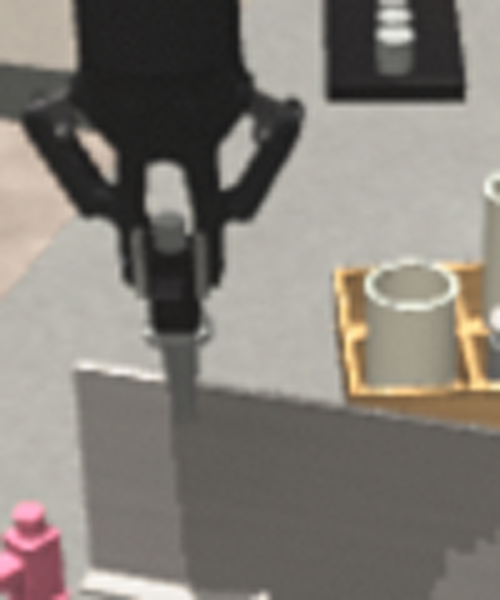

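>>> servo_tool([
  {"dp": [0,-13,-6],"turn": 0,"grip": 240},
  {"dp": [0,-40,-17],"turn": 0,"grip": 240},
  {"dp": [0,-77,-33],"turn": 0,"grip": 240},
  {"dp": [0,-114,-49],"turn": 0,"grip": 240},
  {"dp": [0,-151,-65],"turn": 0,"grip": 240},
  {"dp": [0,-188,-81],"turn": 0,"grip": 240},
  {"dp": [0,-225,-97],"turn": 0,"grip": 240},
  {"dp": [0,-262,-113],"turn": 0,"grip": 240},
])

```text
time_s: 23.45
position: [550.5, -76.2, 289.2]
eef_rot: [0.702, -0.08, 0.703, 0.08]
force: [0.5, 0.0, -1.6]
width: 21.4
```

>>> servo_tool([
  {"dp": [0,-37,-16],"turn": 0,"grip": 240},
  {"dp": [0,-72,-31],"turn": 0,"grip": 240},
  {"dp": [0,-102,-44],"turn": 0,"grip": 240},
  {"dp": [0,-126,-54],"turn": 0,"grip": 240},
  {"dp": [0,-140,-60],"turn": 0,"grip": 240},
  {"dp": [0,-145,-62],"turn": 0,"grip": 240},
  {"dp": [0,-145,-62],"turn": 0,"grip": 240},
  {"dp": [0,-145,-62],"turn": 0,"grip": 240},
])

```text
time_s: 24.25
position: [524.3, -228.5, 289.9]
eef_rot: [0.702, -0.08, 0.703, 0.081]
force: [-0.1, 0.3, -1.5]
width: 21.0
```

```bash
python3 -c "
from h import *
state();go(524,-229.5,228,13)"
```

```text
t 24.25 pos [ 524.3 -228.5  289.9] phi 13.04 tilt 0.0 q [-0.41  0.31  0.22  1.48  0.    0.93] F [-0.1  0.3 -1.5] w 21.0
dp [np.float64(61.9), np.float64(-0.9), np.float64(-0.5)] turn 0.001
```

>>> servo_tool([
  {"dp": [15,-1,-0.4],"turn": 0,"grip": 240},
  {"dp": [30,-1,-0.4],"turn": 0,"grip": 240},
  {"dp": [40,-1,-0.4],"turn": 0,"grip": 240},
  {"dp": [48,-1,-0.4],"turn": 0,"grip": 240},
  {"dp": [50,-1,-0.4],"turn": 0,"grip": 240},
  {"dp": [50,-1,-0.4],"turn": 0,"grip": 240},
  {"dp": [50,-1,-0.4],"turn": 0,"grip": 240},
])

```text
time_s: 24.95
position: [524.3, -230.5, 240.6]
eef_rot: [0.703, -0.08, 0.702, 0.08]
force: [0.5, -0.4, -0.6]
width: 21.5
```

```bash
python3 -c "
from h import *
state()
f=crop('side',225,100,305,190,6.5,'s8')
x,y,z=sense()['position'];q=np.array([225,100])
def C(n,x,y,zz,r):
    p=(proj(f,[[x+r*np.cos(a),y+r*np.sin(a),zz] for a in np.arange(0,6.3,.1)])-q)*6.5+2.75;print(n,p.min(0).round(0),p.max(0).round(0))
C('tip',x,y,z-81.5,6);C('flange',x,y,z-81.5+53,17);C('rim',524,-229.5,130,26);C('rimshort',573.1,-127.5,105,30)
f=grab_frame('top');cv2.imwrite('pics/t8.png',cv2.resize(f['pixels'][125:225,270:370],None,fx=5,fy=5))"
```

```text
t 24.95 pos [ 524.3 -230.5  240.6] phi 13.01 tilt 0.0 q [-0.41  0.32  0.1   1.35  0.    0.93] F [ 0.5 -0.4 -0.6] w 21.5
tip [310. 186.] [334. 197.]
flange [292.  82.] [360. 110.]
rim [270. 220.] [371. 267.]
rimshort [116. 338.] [237. 398.]
```

View pics/s8.png

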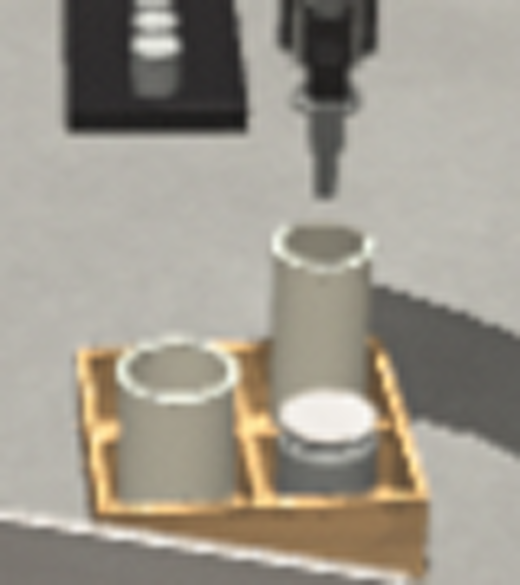

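>>> servo_tool([
  {"dp": [4,1,0.5],"turn": 0,"grip": 240},
  {"dp": [8,1,0.5],"turn": 0,"grip": 240},
  {"dp": [11,1,0.5],"turn": 0,"grip": 240},
  {"dp": [13,1,0.5],"turn": 0,"grip": 240},
  {"dp": [13,1,0.5],"turn": 0,"grip": 240},
  {"dp": [13,1,0.5],"turn": 0,"grip": 240},
  {"dp": [13,1,0.5],"turn": 0,"grip": 240},
  {"dp": [13,1,0.5],"turn": 0,"grip": 240},
])

```text
time_s: 25.85
position: [524.4, -229.4, 227.2]
eef_rot: [0.703, -0.08, 0.702, 0.08]
force: [0.1, 0.9, -1.4]
width: 21.5
```

```bash
python3 -c "
from h import *
state()
f=crop('side',255,120,295,150,13,'s9')
x,y,z=sense()['position'];q=np.array([255,120])
def C(n,x,y,zz,r):
    p=(proj(f,[[x+r*np.cos(a),y+r*np.sin(a),zz] for a in np.arange(0,6.3,.1)])-q)*13+6;print(n,p.min(0).round(0),p.max(0).round(0))
C('tip',x,y,z-81.5,6);C('rim',524,-229.5,130,26)"
```

```text
t 25.85 pos [ 524.4 -229.4  227.2] phi 12.99 tilt 0.0 q [-0.41  0.32  0.08  1.32  0.    0.93] F [ 0.1  0.9 -1.4] w 21.5
tip [228. 162.] [275. 183.]
rim [150. 181.] [352. 275.]
```

View pics/s9.png

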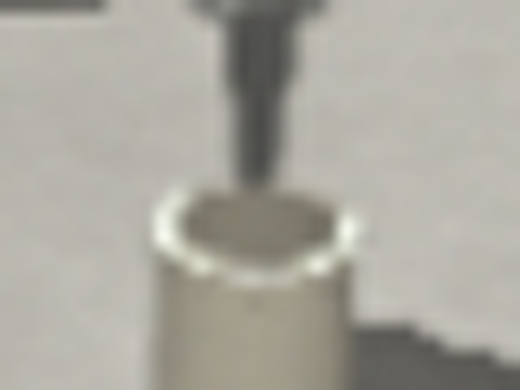

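```bash
python3 -c "
from station import *
print(sign_off())"
```

```text
the job is handed in; nothing more can be done
None
```

I handed the job in at about 26 s of the 72 s allowed. `sign_off` reports no verdict, so whether it passed isn't confirmed.

- **Cups:** both stand upright and let go on the crate floor, in diagonally opposite cells. I lowered each until the force showed floor contact, then released it.
- **Injector:** it is held at 40 N, upright over the taller cup. TCP readings put the nozzle about 15 mm above the rim. In the last side picture the nozzle and the rim were both centred at pixel column 256, so it is centred to about 1–2 mm.
- **Guard and bystanders:** everything was carried over the guard with at least 35 mm to spare, and I saw no contact force. In the pictures the can stayed in its cell. I saw no sign of the bottle or wrench moving, but didn't re-measure either one.

**Disagreements seen:**
- The two cameras differed by about 4 mm in y (up to 7 mm on the bottle). I averaged them and checked against where the gripper actually closed.
- The taller cup leaned about 0.03 rad in the grip while carried; it looked upright once released.
- The injector was gripped about 10 mm higher on its body than planned, but held firmly.
- In that last picture the nozzle tip sits about 5 enlarged pixels lower than predicted, which is about 2–3 mm, so the true gap may be nearer 12–13 mm. That is still inside the 4–30 mm limit.

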